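Fill the cell row and hold the loupe over the new cell's cap

ROBOT

A 7-joint arm with a two-finger parallel gripper is mounted at the origin on the work surface. World frame = base frame: x ahead of the robot, y to its left, z up, the work surface at z = 0. Lengths are in m, angles in rad, forces in N, time in s.
With the tool pointing down it reaches from about 0.35 to 0.9 m from the base axis. Payload 8.1 kg.
Tool frame: the origin (TCP) lies on the centre line of the jaws, within the pads' length; the fingertips stand 8 mm ahead of it and the grasp point (between the pads) lies 11 mm behind it; z points along the fingers, y is the line along which they close (so a half turn about z gives the same grasp; the last joint's range is limited). The gripper opens to 92 mm and grips with 3 to 60 N. Pads are 19 mm wide; open, the fingers measure 130 mm over their backs; the gripper's body (75 mm by 190 mm) begins 47 mm behind the grasp point.
Start: joints at [1.031, 0.434, 0.025, 1.573, -0.012, 1.134, -0.075], TCP at [0.264, -0.566, 0.204] pointing down, gripper open.
Joint ranges: [-2.62, 2.62], [-0.44, 2.09], [-1.27, 1.32], [0.08, 2.57], [-1.32, 4.46], [0.12, 2], [-2.74, 2.74]. Speed limits (rad/s): [2.22, 2.22, 3.01, 3.01, 3.14, 3.14, 3.14].

INTERFACE

Orientations are given as a rotation vector (axis times angle).
In Python, from rig import r gives the robot as it stands.
- The arm moves only by the tool step_arm, never from a script. Its argument "increments" is a list of rows, each a list of 7 numbers: the turn, a rotation vector about the tool's x, y, z in parts of the range, where 1.0 means 4 rad, then the shift along the tool's x, y, z in normalised numbers (1 is 500 mm), then the finger opening in mm, from 0 to 91.8. A call has exactly 5 rows; each row is the pose to reach, as a shift and turn from the pose commanded when the call began, along the tool's axes at that moment; what a row does not reach only later rows make up. A row lasts 1/12 s, in which the tool goes at most 41.7 mm and 7.16 degrees, less where a joint would pass 70% of its speed; a pose out of reach is approached as far as the arm can. A call with a gripper value outside its range is refused whole. The fingers move at their own pace and stop on an object; the grip force is fixed at half the most. Time passes only in rows, so rows that repeat a pose let the fingers close, or fill a call up. It gives the time, the measured TCP pose, the force, the opening and the grip force at its end, in the units of the state.
- r.observe(): the state, without advancing time (a new reading comes with each control period).
- r.capture(name): name is "side" or "top"; returns the picture (384x512x3 uint8, red, green, blue); there is no depth.
- r.get_calibration(name): a dict with "camera_matrix" (3x3 intrinsics, pixels), "T" (4x4, takes a point from camera to world coordinates). Camera axes: x right, y down, z forward; pixel columns grow to the right and rows downward; lengths in m; the calibration is good to about 2 mm. A picture is of the moment at which its call begins. get_calibration takes no time and is no camera call.
- r.finish_job(): hands the job in; it is judged then, once.
The state is a dict: "time": time; "joints": joint angles; "joint_velocities": joint speeds; "tau": joint torques, N m; "position": TCP position; "eef_rot": TCP orientation; "force": force on the tool from outside, world axes, zero at the start; "moment": the same for the moment, N m; "grip_width": finger opening in m; "grasp_force": force on a finger pad.
Only numpy, scipy, OpenCV 4.12 (cv2) and the standard library are available. Lean on these libraries where they do the work, as an engineer would, in place of code of your own. Each camera call takes 0.05 s, during which the arm holds its last target. There are 200 camera calls.

TASK

Finish packing the narrow grey row box: stand the carbon cell that stands alone on the worktop (brass cap up) and the brown bakelite terminal cover (screw heads up) in the free length beside the four cells already standing there, both upright on the box floor and let go. Then pick up the loupe by its handle and hold it level, with its lens centred over the brass cap of the cell you just packed and at the focal height shown by the brass pointer on the gauge post, without the loupe touching the packed row, the box or the gauge. Finish while still holding the loupe still there, and leave everything else on the counter where it is.

Things in the scene. Friction and masses are not known exactly. Their poses are not given: they have to be found in the camera images.
- row_box: Open grey-painted steel box, fixed to the counter, outside 40 x 188 x 22 mm (its x, y, z), walls and floor 5 mm, so inside 30 x 178 mm; one row along its y axis. Origin at the centre of its underside. Four cells stand in its -y part; the free length, about 70 mm, is at the +y end (its own y from about 0.019 to 0.089 m).
- cell: The one loose cell, standing on the counter at the start: black upright cylinder 26 mm diameter, straight-sided up to 46 mm, with a brass cap stub 9 mm across on top, 50 mm tall in all, foot chamfered 1.5 mm, about 50 g. Origin at the centre of its underside, z up.
- cell_cap (a point): Top centre of the loose cell's brass cap, 50 mm above the cell's origin.
- cover: Brown bakelite terminal cover, an upright block 22 x 36 x 46 mm (its x, y, z) with two brass screw heads on top and a slightly narrower foot, about 60 g. Origin at the centre of its underside, z up. It fits the row only with its 22 mm side across the box.
- packed_a: Carbon cell already standing in the row box, same make as cell (26 mm diameter, 50 mm tall, loose). Origin at the centre of its underside, z up.
- packed_b: Carbon cell already standing in the row box, same make as cell (26 mm diameter, 50 mm tall, loose). Origin at the centre of its underside, z up.
- packed_c: Carbon cell already standing in the row box, same make as cell (26 mm diameter, 50 mm tall, loose). Origin at the centre of its underside, z up.
- packed_d: Carbon cell already standing in the row box, same make as cell (26 mm diameter, 50 mm tall, loose). Origin at the centre of its underside, z up.
- gauge: Fixed focal gauge: steel post 10 mm diameter, 172 mm tall, on a 40 mm round foot, 150 mm from the box centre beyond the box's -y end. Origin at the centre of its underside.
- pointer: Brass collar, 22 mm diameter and 12 mm tall, clamped on the gauge post at a different height each time; a small pointer stands out towards the box. It does not move. Origin at the centre of its underside.
- pointer_tip (a point): Tip of the brass pointer, 6 mm above the collar's origin and 30 mm from the post axis: its height is the focal height for the lens centre (the middle of the glass).
- loupe: Reading lens lying flat on the counter: steel ring 64 mm diameter and 12 mm tall with glass in it, and a straight black handle 85 mm long, 18 mm wide, 14 mm tall, running from 43 to 128 mm from the lens centre along the loupe's own -x. About 90 g. Origin on the underside below the lens centre, z up.
- lens (a point): Centre of the glass of the loupe, 6 mm above the loupe's origin.
- loupe_grip (a point): Where to grip the loupe's handle, near its front: 72 mm from the lens centre along -x, 7 mm above the underside; the handle's 18 mm width lies along the loupe's y.
- laptop_pack: Bystander: grey plastic laptop battery pack lying flat, 205 x 50 x 20 mm. Origin at the centre of its underside.
- clip: Bystander: copper grounding clip, about 60 x 18 x 14 mm. Origin at the centre of its underside.
- wrench: Bystander: steel wrench lying flat, 150 mm long. Origin at its underside.
- jar: Bystander: glass jar with steel cap, 50 mm diameter, 65 mm tall. Origin at the centre of its underside.
- tape: Bystander: grey roll lying flat, 60 mm diameter, 18 mm tall. Origin at the centre of its underside.
- cup: Bystander: steel cup, 64 mm diameter, 60 mm tall. Origin at the centre of its underside.

How it is judged:
On the way:
1. the loose cell and the cover stand upright in the row box with the four others and are let go, the loupe not yet lifted (x of cell in the frame of row_box between -0.01 and 0.01 m and y of cell in the frame of row_box between -0.085 and 0.085 m and height (world z) of each of cell, cover, packed_a, packed_b, packed_c, packed_d below 0.01 m and angle between each of cell, cover, packed_a, packed_b, packed_c, packed_d's own z axis and vertical below 0.12 rad and x of cover in the frame of row_box between -0.01 and 0.01 m and y of cover in the frame of row_box between -0.08 and 0.08 m and x of packed_a in the frame of row_box between -0.01 and 0.01 m and y of packed_a in the frame of row_box between -0.085 and 0.085 m and x of packed_b in the frame of row_box between -0.01 and 0.01 m and y of packed_b in the frame of row_box between -0.085 and 0.085 m and x of packed_c in the frame of row_box between -0.01 and 0.01 m and y of packed_c in the frame of row_box between -0.085 and 0.085 m and x of packed_d in the frame of row_box between -0.01 and 0.01 m and y of packed_d in the frame of row_box between -0.085 and 0.085 m and contact force between the fingers and cell below 0.1 N and contact force between the fingers and cover below 0.1 N and height (world z) of loupe below 0.015 m), for 0.2 s.
At the end, for the whole second after the job is handed in: Five cells and cover upright (0.12 rad) on the row box floor, let go; loupe held still in the fingers, clear of row, box and gauge, right side up and level within 0.14 rad, lens centre within 12 mm sideways of the new cell's cap and 8 mm of the pointer tip's height (x of cell in the frame of row_box between -0.01 and 0.01 m and y of cell in the frame of row_box between -0.085 and 0.085 m and height (world z) of each of cell, cover, packed_a, packed_b, packed_c, packed_d below 0.01 m and angle between each of cell, cover, packed_a, packed_b, packed_c, packed_d's own z axis and vertical below 0.12 rad and x of cover in the frame of row_box between -0.01 and 0.01 m and y of cover in the frame of row_box between -0.08 and 0.08 m and x of packed_a in the frame of row_box between -0.01 and 0.01 m and y of packed_a in the frame of row_box between -0.085 and 0.085 m and x of packed_b in the frame of row_box between -0.01 and 0.01 m and y of packed_b in the frame of row_box between -0.085 and 0.085 m and x of packed_c in the frame of row_box between -0.01 and 0.01 m and y of packed_c in the frame of row_box between -0.085 and 0.085 m and x of packed_d in the frame of row_box between -0.01 and 0.01 m and y of packed_d in the frame of row_box between -0.085 and 0.085 m and contact force between each of the fingers, loupe and cell below 0.1 N and contact force between each of the fingers, loupe and cover below 0.1 N and z of lens in the frame of pointer_tip between -0.008 and 0.008 m and horizontal distance between lens and cell_cap below 0.012 m and angle between loupe's own z axis and vertical below 0.14 rad and contact force between the fingers and loupe above 0.5 N and linear speed of loupe below 0.03 m/s and contact force between loupe and row_box below 0.1 N and contact force between loupe and gauge below 0.1 N and contact force between loupe and pointer below 0.1 N and contact force between loupe and packed_a below 0.1 N and contact force between loupe and packed_b below 0.1 N and contact force between loupe and packed_c below 0.1 N and contact force between loupe and packed_d below 0.1 N); the arm keeps its last pose, push and grip.
It fails at once if the loupe strikes the packed row, the box or the gauge (over 1 N) (contact force between loupe and row_box above 1 N or contact force between loupe and gauge above 1 N or contact force between loupe and pointer above 1 N or contact force between loupe and cell above 1 N or contact force between loupe and cover above 1 N or contact force between loupe and packed_a above 1 N or contact force between loupe and packed_b above 1 N or contact force between loupe and packed_c above 1 N or contact force between loupe and packed_d above 1 N).
It fails at once if a cell already in the box is tipped over or pulled out (angle between any of packed_a, packed_b, packed_c, packed_d's own z axis and vertical above 0.6 rad or height (world z) of any of packed_a, packed_b, packed_c, packed_d above 0.03 m).
It fails at once if a bystander is moved by more than 30 mm (distance of any of laptop_pack, clip, wrench, jar, tape, cup from where it was at the start of the episode above 0.03 m).
It also fails if it takes over 72 s, if anything falls off the work surface, if the arm or the gripper's body presses on something with over 40 N, if the wrist force passes 120 N, or if a joint passes its speed limit or range.

## Working session

There is one attempt and no reset: what is moved stays moved. The work goes in short steps, Python scripts to look and compute and a tool call to move; the robot and the scene stay as the last step left them, time stands still between calls to the robot, and variables do not carry over. Pictures are saved under pics/ and viewed, at most 10 in all, crops included, and the job is handed in when it is done.

Besides the shell and the picture viewer there is one more tool, called after "Call:" in YAML: its name, and indented under it one key for each argument. step_arm: Moves the arm, as the interface text tells. Its arguments: {"type":"object","properties":{"increments":{"type":"array","items":{"type":"array","items":{"type":"number"}}}},"required":["increments"]}

```bash
mkdir -p pics
python3 - <<'E'
from rig import r
import cv2,numpy as np
np.set_printoptions(precision=4,suppress=True)
o=r.observe();print(o['time'],o['position'],o['eef_rot'],o['grip_width'])
for n in('side','top'):
    c=r.get_calibration(n);print(n,c['camera_matrix'],c['T'])
    cv2.imwrite(f'pics/{n}0.png',cv2.resize(r.capture(n)[:,:,::-1],(800,600),interpolation=cv2.INTER_CUBIC))
E
```

```text
0.0 [ 0.2641 -0.5658  0.2033] [-3.0655 -0.6803  0.0008] 0.09195222403474293
side [[353.7347   0.     257.628 ]
 [  0.     353.7347 193.4977]
 [  0.       0.       1.    ]] [[ 0.9616 -0.181   0.2065  0.4125]
 [-0.2746 -0.6321  0.7246 -0.5664]
 [-0.0006 -0.7535 -0.6575  0.6522]
 [ 0.      0.      0.      1.    ]]
top [[409.9953   0.     257.8402]
 [  0.     409.9953 190.7166]
 [  0.       0.       1.    ]] [[-0.0136 -0.9891  0.1467  0.4397]
 [-0.9998  0.0158  0.0142  0.0338]
 [-0.0164 -0.1465 -0.9891  1.2304]
 [ 0.      0.      0.      1.    ]]
```

View pics/top0.png

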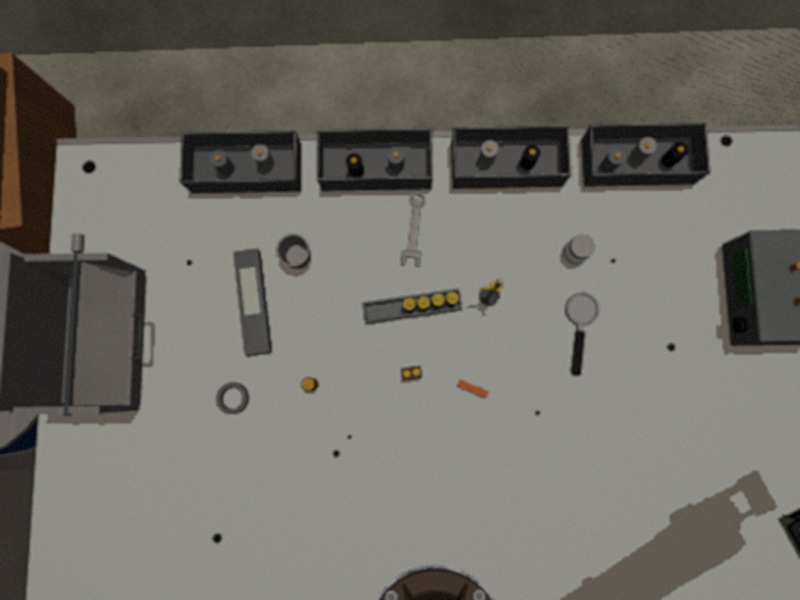

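View pics/side0.png

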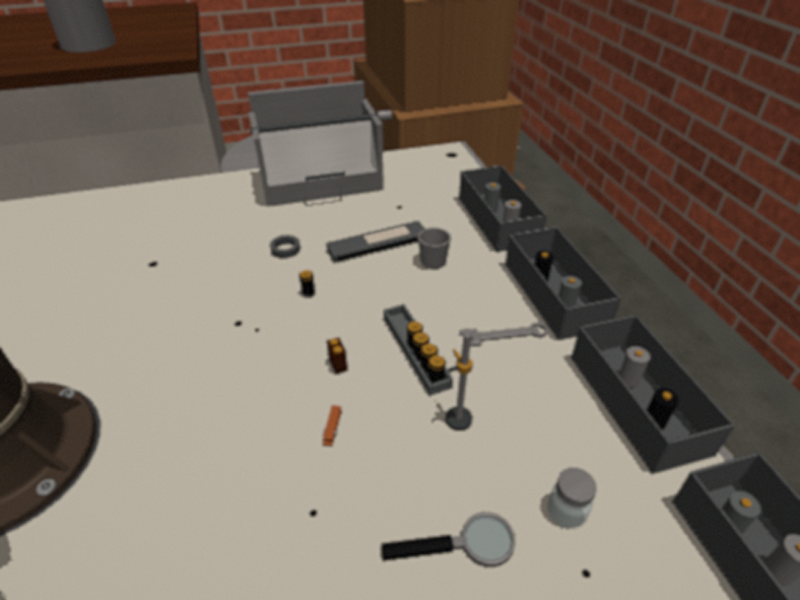

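The top view (1.5625x) shows the row box at (412,306), loose cell (309,384), cover (411,373), loupe lens (581,309) with its handle running to (577,373), gauge (488,297). The side view shows the same: cell (307,282), cover (337,354), box (417,348), gauge (461,390), pointer collar (462,366), lens (487,539).

```bash
cat > h.py <<'E'
from rig import r
import cv2,numpy as np
np.set_printoptions(precision=4,suppress=True)
C={n:r.get_calibration(n) for n in('side','top')}
def ray(n,p):
    K,T=C[n]['camera_matrix'],C[n]['T']
    d=T[:3,:3]@np.linalg.solve(K,[p[0],p[1],1]);return T[:3,3],d/np.linalg.norm(d)
def plane(n,p,z):
    o,d=ray(n,p);return o+d*(z-o[2])/d[2]
def tri(ps,pt):
    (a,u),(b,v)=ray('side',ps),ray('top',pt)
    s=np.linalg.lstsq(np.c_[u,-v],b-a,rcond=None)[0]
    p,q=a+u*s[0],b+v*s[1];return (p+q)/2,np.linalg.norm(p-q)
def proj(n,X):
    K,T=C[n]['camera_matrix'],C[n]['T'];c=K@(T[:3,:3].T@(np.asarray(X)-T[:3,3]));return c[:2]/c[2]
def blobs(m,lo=4,hi=5000):
    k,l,s,c=cv2.connectedComponentsWithStats(m.astype('uint8'))
    return [(c[i],s[i,4],s[i,:4]) for i in range(1,k) if lo<=s[i,4]<=hi]
E
python3 - <<'E'
from h import *
for n in('side','top'):
    im=r.capture(n);np.save(n+'.npy',im)
    hsv=cv2.cvtColor(im,cv2.COLOR_RGB2HSV)
    x0,x1,y0,y1=(190,360,140,290) if n=='side' else (150,340,170,255)
    m=(hsv[...,0]>14)&(hsv[...,0]<32)&(hsv[...,1]>140)&(hsv[...,2]>70)
    w=np.zeros_like(m);w[y0:y1,x0:x1]=1
    print(n);[print(c,a,b) for c,a,b in blobs(m&w,2)]
t,s=np.load('top.npy'),np.load('side.npy')
a=cv2.resize(t[165:250,220:395][:,:,::-1],None,fx=4.5,fy=4.5,interpolation=cv2.INTER_NEAREST)
cv2.imwrite('pics/t1.png',a)
cv2.imwrite('pics/s1.png',cv2.resize(s[165:285,190:340][:,:,::-1],None,fx=5,fy=5,interpolation=cv2.INTER_NEAREST))
E
```

```text
side
[348.3846 162.3846] 13 [347 161   4   4]
[195.56 175.68] 25 [192 174   7   5]
[271.9556 220.4533] 225 [261 206  23  29]
[214.7755 221.102 ] 49 [211 217   8   9]
[296.2542 233.339 ] 59 [291 226  11  13]
top
[315.6774 183.3548] 31 [309 180  12   7]
[275.1963 192.3425] 219 [258 187  36  12]
[262.8679 238.0943] 53 [258 235  11   7]
[197.1702 245.5745] 47 [194 242   7   8]
```

View pics/t1.png

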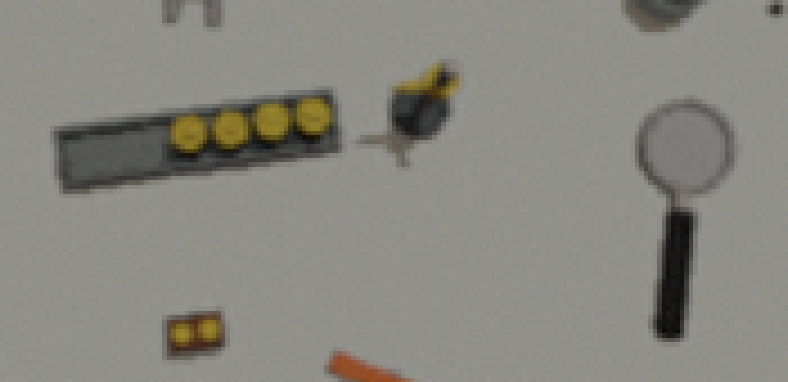

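View pics/s1.png

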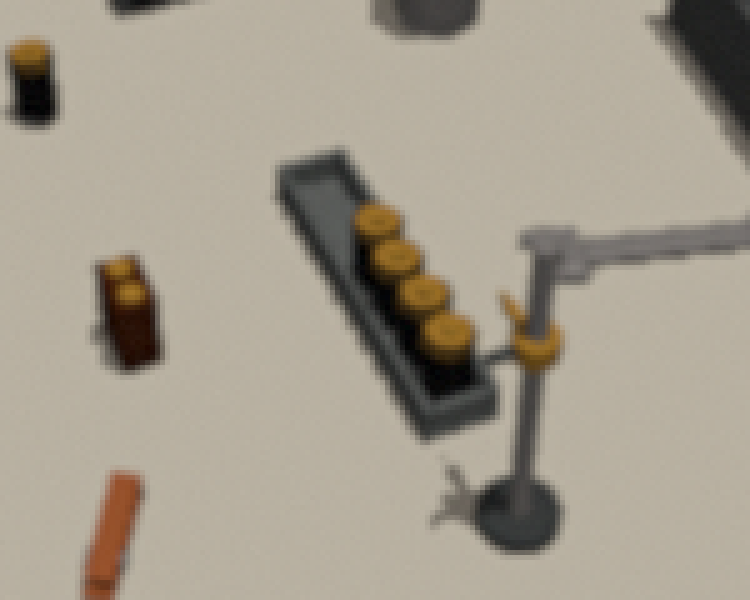

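The crops show the four brass tops, box rim corners, the pointer tip at side (290.6,224.0) and top (308.5,184.6), and the screw heads on the cover. Next I measure from both views.

Run:
```python
from h import *
t,s=np.load('top.npy'),np.load('side.npy')
S=lambda x,y:(190+(x+.5)/5-.5,165+(y+.5)/5-.5); T=lambda x,y:(220+(x+.5)/4.5-.5,165+(y+.5)/4.5-.5)
def P(n,a,b): print(n,*tri(a,b))
P('tip',S(503,295),T(397,88)); P('tip2',S(506,300),T(402,87))
P('cell top',S(30,51),(197.17,245.57))
P('screwL',S(121,268),T(181,334));P('screwR',S(131,292),T(209,328))
for i,(a,b) in enumerate([((378,219),(189,133)),((397,256),(230,130)),((422,293),(272,122)),((447,331),(314,116))]): P('pk%d'%i,S(*a),T(*b))
for a,b in [((275,168),(57,131)),((346,150),None),((423,413),(340,152)),((497,388),(332,91))]:
    if b: P('rim',S(*a),T(*b))
hs=cv2.cvtColor(t,cv2.COLOR_RGB2HSV)
g=t.max(2)
m=np.zeros(g.shape,bool);m[180:212,228:300]=True
# not-counter in box area
bx=(np.abs(g.astype(int)-np.median(g[215:225,230:300]))>25)&m
k,l,st,c=cv2.connectedComponentsWithStats(bx.astype('uint8'))
i=1+np.argmax(st[1:,4]);q=cv2.minAreaRect(np.argwhere(l==i)[:,::-1].astype(np.float32));print('box',q,st[i])
B=[plane('top',p,.022) for p in cv2.boxPoints(q)];print(np.array(B),np.mean(B,0))
m[:]=0;m[208:245,355:385]=True
hd=(g<70)&m;h=cv2.minAreaRect(np.argwhere(hd)[:,::-1].astype(np.float32));print('handle',h)
hb=np.array([plane('top',p,.014) for p in cv2.boxPoints(h)]);print(hb,hb.mean(0))
lens=T(686,149);P('lens',tuple(np.array((487.5,538.5))/1.5625-.2),lens);print(plane('top',lens,.012))
# brown
m[:]=0;m[228:250,250:275]=True
cv=(np.abs(g.astype(int)-np.median(g[215:225,230:300]))>25)&m
q=cv2.minAreaRect(np.argwhere(cv)[:,::-1].astype(np.float32));b=np.array([plane('top',p,.046) for p in cv2.boxPoints(q)]);print('cover',q,b,b.mean(0))
m[:]=0;m[235:256,187:208]=True
cv=(np.abs(g.astype(int)-np.median(g[215:225,230:300]))>25)&m
print('cell sil',cv2.minEnclosingCircle(np.argwhere(cv)[:,::-1].astype(np.float32)))
```

```text
tip [ 0.6204 -0.0877  0.117 ] 0.0008702733451704746
tip2 [ 0.6208 -0.0907  0.1169] 0.0012054179074870483
cell top [0.4591 0.2275 0.0441] 0.0002934499134785425
screwL [0.4762 0.047  0.0426] 0.0009529018010590315
screwR [0.4788 0.0291 0.0432] 0.001043640830612283
pk0 [0.6047 0.0399 0.0484] 0.00012997840990366642
pk1 [0.6064 0.0134 0.0475] 5.704179498027188e-05
pk2 [ 0.6107 -0.0138  0.0476] 0.0007776466120694321
pk3 [ 0.6141 -0.041   0.0484] 0.0008093580119952603
rim [0.5934 0.13   0.0128] 0.037825623314065845
rim [ 0.5958 -0.0598  0.0173] 0.0021055940805558048
rim [ 0.6353 -0.0553  0.0177] 0.0006828460423974022
box ((263.1900329589844, 195.83001708984375), (15.273505210876465, 63.78103256225586), 81.8698959350586) [231 185  65  23 809]
[[ 0.614   0.1326  0.022 ]
 [ 0.6382 -0.056   0.022 ]
 [ 0.5926 -0.0612  0.022 ]
 [ 0.5686  0.1264  0.022 ]] [0.6033 0.0354 0.022 ]
handle ((369.43072509765625, 225.19308471679688), (6.069726943969727, 28.159555435180664), 5.710593223571777)
[[ 0.4721 -0.2614  0.014 ]
 [ 0.5544 -0.274   0.014 ]
 [ 0.5524 -0.2917  0.014 ]
 [ 0.47   -0.279   0.014 ]] [ 0.5122 -0.2765  0.014 ]
lens [ 0.5957 -0.292   0.0017] 0.0011417668849126562
[ 0.5938 -0.2891  0.012 ]
cover ((262.5, 239.0), (10.0, 13.0), 90.0) [[0.4896 0.0578 0.046 ]
 [0.4891 0.0204 0.046 ]
 [0.4606 0.021  0.046 ]
 [0.4611 0.0582 0.046 ]] [0.4751 0.0394 0.046 ]
cell sil ((197.7857208251953, 245.7857208251953), 5.911863803863525)
```

```bash
cat >> h.py <<'E'
from scipy.spatial.transform import Rotation as Ro
def Rdown(th,): 
    c,s=np.cos(th),np.sin(th);return np.array([[c,s,0],[s,-c,0],[0,0,-1.]])
def plan(targets,start=None):
    """targets: list of (x,y,z,yaw); prints shift from each to next in tool axes"""
    o=r.observe()
    p,R=(np.array(o['position']),Ro.from_rotvec(o['eef_rot']).as_matrix()) if start is None else (np.array(start[:3]),Rdown(start[3]))
    for x,y,z,th in targets:
        Rt=Rdown(th);print('turn',Ro.from_matrix(R.T@Rt).as_rotvec().round(3),'shift',(R.T@(np.array([x,y,z])-p)*1000).round(1));p,R=np.array([x,y,z]),Rt
E
python3 - <<'E'
from h import *
T=lambda x,y:(220+(x+.5)/4.5-.5,165+(y+.5)/4.5-.5)
q=np.array([plane('top',T(*p),.022) for p in [(332,91),(340,152),(57,131),(62,190)]]);print(q,q.mean(0))
print('cell',plane('top',(197.17,245.57),.047),'cover',plane('top',T(195,331),.048))
pk=np.array([plane('top',T(*p),.052) for p in [(189,133),(230,130),(272,122),(314,116)]]);print(pk,np.polyfit(pk[:,1],pk[:,0],1))
plan([(.3,-.40,.2,.857),(.36,-.2,.2,1.277),(.40,.0,.2,1.696),(.459,.2275,.15,1.696)])
E
```

```text
[[ 0.6349 -0.0551  0.022 ]
 [ 0.5941 -0.0593  0.022 ]
 [ 0.6111  0.1275  0.022 ]
 [ 0.5717  0.1243  0.022 ]] [0.603  0.0344 0.022 ]
cell [0.4589 0.227  0.047 ] cover [0.4773 0.038  0.048 ]
[[ 0.6042  0.0399  0.052 ]
 [ 0.6057  0.0135  0.052 ]
 [ 0.6105 -0.0137  0.052 ]
 [ 0.6139 -0.0409  0.052 ]] [-0.1268  0.6085]
turn [-0.001 -0.    -0.42 ] shift [ 102.6 -135.3    3.8]
turn [ 0.    0.   -0.42] shift [190.5 -85.6   0. ]
turn [ 0.     0.    -0.419] shift [203.  -19.6   0. ]
turn [0. 0. 0.] shift [218.4  86.9  50. ]
```

Careful with the scale: shifts go in shares of 500 mm and turns go in shares of 4 rad. That gives: -135 mm / 500 = -0.27, 103 mm / 500 = 0.206, -0.42 rad / 4 = -0.105.

Call:
step_arm:
  increments:
    - [0, 0, -0.025, 0.05, -0.06, 0, 90]
    - [0, 0, -0.05, 0.1, -0.13, 0, 90]
    - [0, 0, -0.075, 0.15, -0.2, 0, 90]
    - [0, 0, -0.1, 0.206, -0.27, 0.008, 90]
    - [0, 0, -0.105, 0.206, -0.27, 0.008, 90]

```text
time: 0.62
position: [0.3025, -0.3932, 0.1997]
eef_rot: [-2.846, -1.322, -0.002]
force: [-0.6, 0.1, 0.5]
grip_width: 0.0902
grasp_force: 0.0
```

In the tool's units: 190 mm / 500 = 0.38, 152 mm / 500 = 0.304, -0.42 rad / 4 = -0.105.

Call:
step_arm:
  increments:
    - [0, 0, -0.025, 0.076, -0.034, 0, 90]
    - [0, 0, -0.05, 0.152, -0.068, 0, 90]
    - [0, 0, -0.075, 0.228, -0.102, 0, 90]
    - [0, 0, -0.1, 0.304, -0.136, 0, 90]
    - [0, 0, -0.105, 0.38, -0.17, 0, 90]

```text
time: 1.03
position: [0.3609, -0.1995, 0.2003]
eef_rot: [2.518, 1.878, -0.0]
force: [1.3, 0.2, 1.0]
grip_width: 0.0898
grasp_force: 0.0
```

In the tool's units: 203 mm / 500 = 0.406, 160 mm / 500 = 0.32, -0.42 rad / 4 = -0.105.

Call:
step_arm:
  increments:
    - [0, 0, -0.025, 0.08, -0.008, 0, 90]
    - [0, 0, -0.05, 0.16, -0.016, 0, 90]
    - [0, 0, -0.075, 0.24, -0.024, 0, 90]
    - [0, 0, -0.1, 0.32, -0.032, 0, 90]
    - [0, 0, -0.105, 0.406, -0.04, 0, 90]

```text
time: 1.45
position: [0.4001, -0.0011, 0.2004]
eef_rot: [2.071, 2.362, 0.0]
force: [1.1, -0.2, -0.0]
grip_width: 0.09
grasp_force: 0.0
```

In the tool's units: 190 mm / 500 = 0.38, 155 mm / 500 = 0.31.

Call:
step_arm:
  increments:
    - [0, 0, 0, 0.07, 0.028, 0.016, 90]
    - [0, 0, 0, 0.15, 0.06, 0.032, 90]
    - [0, 0, 0, 0.23, 0.09, 0.052, 90]
    - [0, 0, 0, 0.31, 0.12, 0.072, 90]
    - [0, 0, 0, 0.38, 0.152, 0.1, 90]

```text
time: 1.87
position: [0.4506, 0.1926, 0.1521]
eef_rot: [2.078, 2.356, 0.002]
force: [1.4, -0.3, 0.8]
grip_width: 0.0903
grasp_force: 0.0
```

Run:
```python
from h import *
o=r.observe();print(o['time'],o['position'],o['eef_rot'])
plan([(.4585,.2271,.12,1.696),(.4585,.2271,.033,1.696)])
```

```text
1.8667 [0.4506 0.1926 0.1521] [2.0775 2.3558 0.0019]
turn [ 0.001 -0.     0.   ] shift [33.3 12.1 32.1]
turn [0. 0. 0.] shift [ 0.  0. 87.]
```

In the tool's units: 70 mm / 500 = 0.14, 65 mm / 500 = 0.13.

Call:
step_arm:
  increments:
    - [0, 0, 0, 0.03, 0.012, 0.02, 90]
    - [0, 0, 0, 0.066, 0.024, 0.064, 90]
    - [0, 0, 0, 0.066, 0.024, 0.1, 90]
    - [0, 0, 0, 0.066, 0.024, 0.13, 90]
    - [0, 0, 0, 0.066, 0.024, 0.14, 90]

```text
time: 2.28
position: [0.4568, 0.224, 0.0797]
eef_rot: [-2.076, -2.356, 0.005]
force: [-1.1, -0.1, -0.3]
grip_width: 0.0898
grasp_force: 0.0
```

In the tool's units: 49 mm / 500 = 0.098, 40 mm / 500 = 0.08.

Call:
step_arm:
  increments:
    - [0, 0, 0, 0, 0, 0.04, 80]
    - [0, 0, 0, 0, 0, 0.08, 70]
    - [0, 0, 0, 0, 0, 0.098, 60]
    - [0, 0, 0, 0, 0, 0.098, 50]
    - [0, 0, 0, 0, 0, 0.098, 40]

```text
time: 2.7
position: [0.4581, 0.2244, 0.0334]
eef_rot: [-2.078, -2.356, 0.0]
force: [0.9, 1.3, 0.1]
grip_width: 0.0616
grasp_force: 0.0
```

Call:
step_arm:
  increments:
    - [0, 0, 0, 0, 0, 0, 36]
    - [0, 0, 0, 0, 0, 0, 32]
    - [0, 0, 0, 0, 0, 0, 28]
    - [0, 0, 0, 0, 0, 0, 24]
    - [0, 0, 0, 0, 0, 0, 20]

```text
time: 3.12
position: [0.4582, 0.2245, 0.0334]
eef_rot: [2.077, 2.356, 0.001]
force: [-0.9, -0.2, 0.1]
grip_width: 0.0281
grasp_force: 0.0
```

In the tool's units: -30 mm / 500 = -0.06, -10 mm / 500 = -0.02.

Call:
step_arm:
  increments:
    - [0, 0, 0, 0, 0, 0, 15]
    - [0, 0, 0, 0, 0, 0, 15]
    - [0, 0, 0, 0, 0, 0, 15]
    - [0, 0, 0, 0, 0, -0.02, 15]
    - [0, 0, 0, 0, 0, -0.06, 15]

```text
time: 3.53
position: [0.4565, 0.2236, 0.0621]
eef_rot: [-2.076, -2.356, 0.006]
force: [0.1, 0.7, 0.6]
grip_width: 0.0153
grasp_force: 0.0
```

Run:
```python
from h import *
o=r.observe();print(o['time'],o['position'],o['eef_rot'],o['grip_width'],o['grasp_force'])
plan([(.4585,.2271,.15,1.698),(.53,.15,.15,1.698),(.5991,.0679,.15,1.698)])
```

```text
3.5333 [0.4565 0.2236 0.0621] [-2.0758 -2.356   0.0057] 0.015279769703081628 0.0
turn [-0.004  0.001 -0.001] shift [  3.1   2.1 -87.9]
turn [0. 0. 0.] shift [-85.5  61.1   0. ]
turn [0. 0. 0.] shift [-90.2  58.1   0. ]
```

Run:
```python
from h import *
o=r.observe();print(o['position'],o['grip_width'],o['grasp_force'])
print('tcp px',proj('side',o['position']),proj('top',o['position']))
s=r.capture('side');t=r.capture('top')
a=cv2.resize(s[110:230,130:250][:,:,::-1],(500,500),interpolation=cv2.INTER_NEAREST)
b=cv2.resize(t[190:290,150:250][:,:,::-1],(300,300),interpolation=cv2.INTER_NEAREST)
c=np.zeros((500,800,3),'uint8');c[:,:500]=a;c[:300,500:]=b
cv2.imwrite('pics/m.png',c)
```

```text
[0.4565 0.2236 0.0621] 0.015279769703081628 0.0
tcp px [194.0389 170.62  ] [197.4896 246.3408]
```

View pics/m.png

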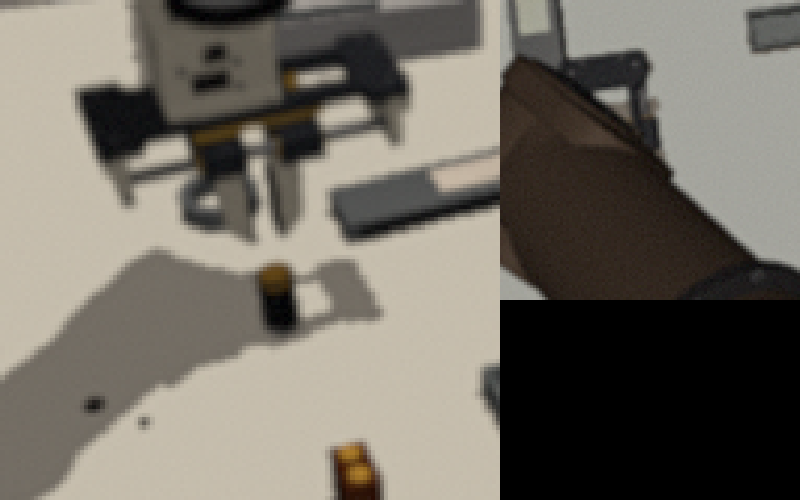

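The side crop shows the cell still standing at about (196.5,176) px, and the empty fingertips at about (194,167), above and behind it. I'll compare that with the tip's expected projection.

Run:
```python
from h import *
o=r.observe();p=o['position'];print(p,o['joints'])
t=p-[0,0,.008]
print('tip exp',proj('side',t))
for d in np.eye(3)*.01: print(d,proj('side',t+d)-proj('side',t))
for c in ((.4585,.2271),): print([proj('side',[*c,z]) for z in (0,.046)],[proj('top',[*c,z]) for z in (0,.046)])
# cell in side now: colour extents
s=r.capture('side');hs=cv2.cvtColor(s,cv2.COLOR_RGB2HSV)
m=(hs[...,0]>10)&(hs[...,0]<32)&(hs[...,1]>120)&(hs[...,2]>60)
w=np.zeros_like(m);w[168:190,185:210]=1;print([(c,a,b) for c,a,b in blobs(m&w,3)])
s0=np.load('side.npy');hs=cv2.cvtColor(s0,cv2.COLOR_RGB2HSV);m=(hs[...,0]>10)&(hs[...,0]<32)&(hs[...,1]>120)&(hs[...,2]>60);print([(c,a,b) for c,a,b in blobs(m&w,3)])
for im in(s0,s): print(im[165:195,196].max(1))
```

```text
[0.4593 0.2257 0.0657] [-0.1165  0.4913 -0.5939  1.9699  0.3823  0.7878 -0.8028]
tip exp [195.1174 171.2712]
[0.01 0.   0.  ] [ 3.6154 -0.6088]
[0.   0.01 0.  ] [-0.5282 -2.1136]
[0.   0.   0.01] [-0.427  -2.9048]
[array([197.1325, 187.0454]), array([195.2606, 174.3749])] [array([199.701 , 245.9398]), array([197.191 , 245.7275])]
[(array([195.087 , 175.6522]), np.int32(23), array([192, 174,   7,   4], dtype=int32))]
[(array([195.5143, 175.7143]), np.int32(35), array([192, 173,   8,   6], dtype=int32))]
[185 184 184 185 183 184 183 175 160 146 136 132 103  66  50  29  13   7
  10   5  11   5  12  28  63 118 169 186 185 184]
[197 197 197 198 197 197 192 166 122  97  95  89  68  52  49  34  11  10
   7  14   6   6  12  29  58  88 131 173 194 197]
```

Run:
```python
from h import *
o=r.observe();p=np.array(o['position']);R=Ro.from_rotvec(o['eef_rot']).as_matrix();w=o['grip_width'];print(p,w)
s=r.capture('side');x0,y0,k=150,120,8
a=cv2.resize(s[y0:y0+75,x0:x0+90][:,:,::-1],None,fx=k,fy=k,interpolation=cv2.INTER_CUBIC)
def mark(q,c):
    u=proj('side',p+R@np.array(q));cv2.circle(a,tuple(int(v) for v in ((u-[x0,y0]+.5)*k)),4,c,-1)
for sg in(-1,1):
    mark((0,sg*w/2,.008),(0,0,255)); mark((0,sg*w/2,-.011),(0,255,0)); mark((0,sg*.095,-.058),(255,0,0))
    mark((.0095,sg*w/2,.008),(255,0,255)); mark((-.0095,sg*w/2,.008),(255,0,255))
cv2.imwrite('pics/z.png',a)
```

```text
[0.4589 0.2252 0.0646] 0.015158164718306798
```

View pics/z.png

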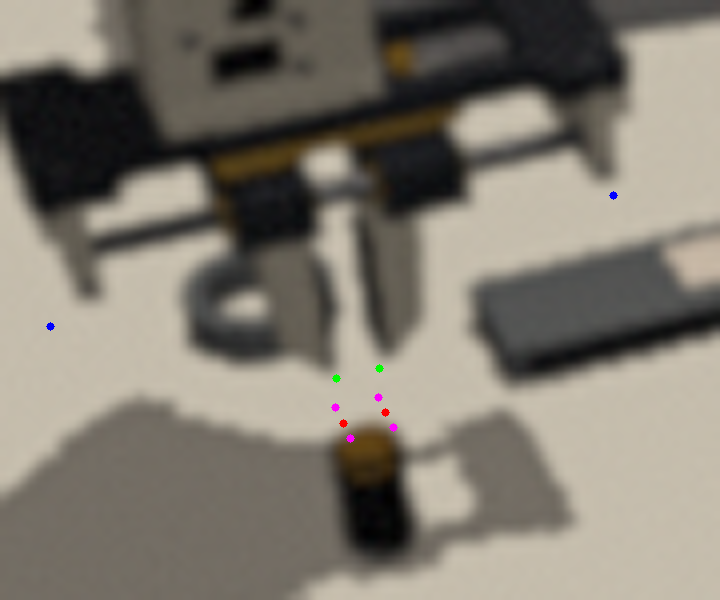

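The zoom shows the real tips about 7 px above the expected red marks. That is about 24 mm too high, or the tips are too far back. Next I open, go lower to a height that is safe either way, and close again to find out which.

Call:
step_arm:
  increments:
    - [0, 0, 0, 0, 0, 0, 90]
    - [0, 0, 0, 0, 0, 0, 90]
    - [0, 0, 0, 0, 0, 0, 90]
    - [0, 0, 0, 0, 0, 0, 90]
    - [0, 0, 0, 0, 0, 0, 90]

```text
time: 4.15
position: [0.4577, 0.2244, 0.0627]
eef_rot: [-2.077, -2.357, 0.001]
force: [-0.1, -0.2, -0.5]
grip_width: 0.0438
grasp_force: 0.0
```

In the tool's units: 48 mm / 500 = 0.096, 40 mm / 500 = 0.08.

Call:
step_arm:
  increments:
    - [0, 0, 0, 0, 0, 0, 90]
    - [0, 0, 0, 0, 0, 0, 90]
    - [0, 0, 0, 0.002, 0, 0.04, 90]
    - [0, 0, 0, 0.002, 0, 0.08, 90]
    - [0, 0, 0, 0.002, 0, 0.096, 90]

```text
time: 4.57
position: [0.4569, 0.2247, 0.0132]
eef_rot: [-2.077, -2.356, 0.003]
force: [1.4, 0.3, 0.2]
grip_width: 0.077
grasp_force: 0.0
```

Call:
step_arm:
  increments:
    - [0, 0, 0, 0, 0, 0, 75]
    - [0, 0, 0, 0, 0, 0, 60]
    - [0, 0, 0, 0, 0, 0, 50]
    - [0, 0, 0, 0, 0, 0, 40]
    - [0, 0, 0, 0, 0, 0, 34]

```text
time: 4.98
position: [0.4584, 0.2257, 0.0158]
eef_rot: [2.077, 2.356, 0.002]
force: [-0.0, -0.4, -0.8]
grip_width: 0.0528
grasp_force: 0.0
```

Call:
step_arm:
  increments:
    - [0, 0, 0, 0, 0, 0, 30]
    - [0, 0, 0, 0, 0, 0, 26]
    - [0, 0, 0, 0, 0, 0, 22]
    - [0, 0, 0, 0, 0, 0, 18]
    - [0, 0, 0, 0, 0, 0, 15]

```text
time: 5.4
position: [0.4579, 0.2255, 0.0151]
eef_rot: [2.077, 2.357, 0.0]
force: [0.1, 0.6, 0.7]
grip_width: 0.0241
grasp_force: 30.0
```

Run:
```python
from h import *
o=r.observe();print(o['time'],o['position'],o['grip_width'],o['grasp_force'],o['force'])
```

```text
5.4 [0.4579 0.2255 0.0151] 0.024140949725529576 29.981917611257813 [0.0554 0.6168 0.7162]
```

Call:
step_arm:
  increments:
    - [0, 0, 0, 0, 0, 0, 15]
    - [0, 0, 0, 0, 0, 0, 15]
    - [0, 0, 0, 0, 0, -0.02, 15]
    - [0, 0, 0, 0, 0, -0.05, 15]
    - [0, 0, 0, 0, 0, -0.08, 15]

```text
time: 5.82
position: [0.4572, 0.2253, 0.0556]
eef_rot: [-2.076, -2.357, 0.002]
force: [0.2, -0.0, -0.3]
grip_width: 0.0245
grasp_force: 30.0
```

In the tool's units: -60 mm / 500 = -0.12, -40 mm / 500 = -0.08.

Call:
step_arm:
  increments:
    - [0, 0, 0, 0, 0, -0.04, 15]
    - [0, 0, 0, 0, 0, -0.08, 15]
    - [0, 0, 0, 0, 0, -0.12, 15]
    - [0, 0, 0, 0, 0, -0.12, 15]
    - [0, 0, 0, 0, 0, -0.12, 15]

```text
time: 6.23
position: [0.4584, 0.2258, 0.1164]
eef_rot: [2.077, 2.356, 0.003]
force: [0.5, 1.4, -0.5]
grip_width: 0.0243
grasp_force: 30.0
```

Run:
```python
from h import *
o=r.observe();p=np.array(o['position']);R=Ro.from_rotvec(o['eef_rot']).as_matrix();w=o['grip_width'];print(p,w,o['grasp_force'],o['force'])
s=r.capture('side');x0,y0,k=155,100,8
a=cv2.resize(s[y0:y0+75,x0:x0+90][:,:,::-1],None,fx=k,fy=k,interpolation=cv2.INTER_CUBIC)
def mark(P,c):
    u=proj('side',P);cv2.circle(a,tuple(int(v) for v in ((u-[x0,y0]+.5)*k)),4,c,-1)
for sg in(-1,1):
    mark(p+R@[0,sg*w/2,.008],(0,0,255)); mark(p+R@[0,sg*w/2,-.016],(0,255,0))
for z in(0,.046): mark([.4585,.2271,p[2]-.0153+z],(255,0,255))
cv2.imwrite('pics/z2.png',a)
```

```text
[0.4584 0.2258 0.1164] 0.024273644834171413 29.972790511928906 [ 0.4709  1.3749 -0.5336]
```

View pics/z2.png

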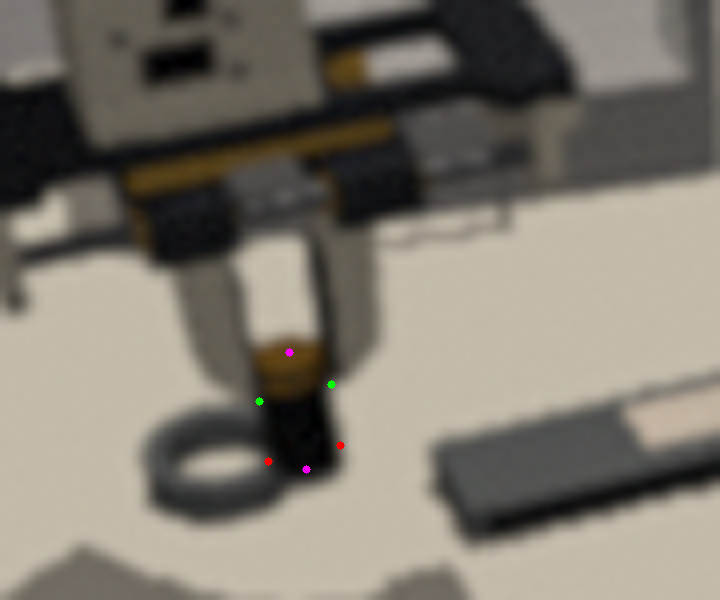

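The cell is held upright and matches the magenta marks, with its base 15.3 mm below the TCP. The real fingertips sit about 15 mm above the TCP, so the tool's z is offset by about 23 mm, and I'll use that measured offset from here. Now I carry the cell over the box.

Run:
```python
from h import *
plan([(.53,.145,.117,1.698),(.5988,.0663,.117,1.698),(.5988,.0663,.047,1.698)],start=(.4582,.2257,.116,1.696))
```

```text
turn [ 0.     0.    -0.002] shift [-89.   61.2  -1. ]
turn [0. 0. 0.] shift [-86.8  58.3   0. ]
turn [0. 0. 0.] shift [ 0.  0. 70.]
```

In the tool's units: -95 mm / 500 = -0.19, -75 mm / 500 = -0.15.

Call:
step_arm:
  increments:
    - [0, 0, 0, -0.03, 0.02, 0, 15]
    - [0, 0, 0, -0.07, 0.048, 0, 15]
    - [0, 0, 0, -0.11, 0.076, 0, 15]
    - [0, 0, 0, -0.15, 0.102, 0, 15]
    - [0, 0, 0, -0.19, 0.13, 0, 15]

```text
time: 6.7
position: [0.5339, 0.1381, 0.1138]
eef_rot: [-2.076, -2.356, 0.003]
force: [1.2, 1.0, -0.8]
grip_width: 0.0247
grasp_force: 30.0
```

In the tool's units: -81 mm / 500 = -0.162, -80 mm / 500 = -0.16.

Call:
step_arm:
  increments:
    - [0, 0, 0, -0.05, 0.034, 0, 15]
    - [0, 0, 0, -0.1, 0.068, 0, 15]
    - [0, 0, 0, -0.14, 0.096, 0, 15]
    - [0, 0, 0, -0.16, 0.108, 0, 15]
    - [0, 0, 0, -0.162, 0.11, 0, 15]

```text
time: 7.12
position: [0.5995, 0.0629, 0.1136]
eef_rot: [-2.082, -2.352, 0.003]
force: [-0.4, 0.1, -0.7]
grip_width: 0.0243
grasp_force: 30.0
```

In the tool's units: 67 mm / 500 = 0.134, 50 mm / 500 = 0.1.

Call:
step_arm:
  increments:
    - [0, 0, 0, 0, 0, 0.05, 15]
    - [0, 0, 0, 0, 0, 0.1, 15]
    - [0, 0, 0, 0, 0, 0.134, 15]
    - [0, 0, 0, 0, 0, 0.134, 15]
    - [0, 0, 0, 0, 0, 0.134, 15]

```text
time: 7.53
position: [0.5972, 0.0675, 0.0474]
eef_rot: [-2.073, -2.357, 0.002]
force: [0.4, -0.1, 0.1]
grip_width: 0.0245
grasp_force: 30.0
```

Run:
```python
from h import *
o=r.observe();p=np.array(o['position']);R=Ro.from_rotvec(o['eef_rot']).as_matrix();w=o['grip_width'];print(o['time'],p,w,o['grasp_force'],o['force'])
s=r.capture('side');t=r.capture('top')
def crop(im,n,x0,y0,W,H,k):
    a=cv2.resize(im[y0:y0+H,x0:x0+W][:,:,::-1],None,fx=k,fy=k,interpolation=cv2.INTER_CUBIC)
    for z in(0,.046):
        u=proj(n,p+[.0003,.0016,z-.0153]);cv2.circle(a,tuple(int(v) for v in ((u-[x0,y0]+.5)*k)),2,(255,0,255),-1)
    return a
c=np.zeros((600,800,3),'uint8');a=crop(s,'side',230,155,80,100,6);c[:600,:480]=a
b=crop(t,'top',215,165,80,70,4);c[:280,480:800]=b;cv2.imwrite('pics/z3.png',c)
```

```text
7.5333 [0.5972 0.0675 0.0474] 0.024521688886518796 29.973063306424592 [ 0.3681 -0.0549  0.1128]
```

View pics/z3.png

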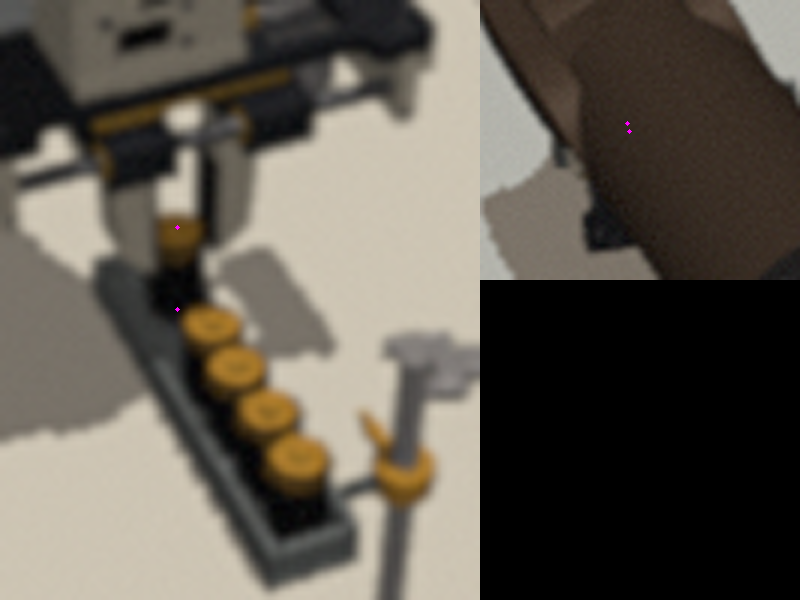

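The side crop shows the held cell over the free end, in line with the four packed tops, with its cap at about (179,224) in the crop. Lower it.

In the tool's units: 20 mm / 500 = 0.04, 18 mm / 500 = 0.036.

Call:
step_arm:
  increments:
    - [0, 0, 0, 0, 0, 0.01, 15]
    - [0, 0, 0, 0, 0, 0.02, 15]
    - [0, 0, 0, 0, 0, 0.028, 15]
    - [0, 0, 0, 0, 0, 0.036, 15]
    - [0, 0, 0, 0, 0, 0.04, 15]

```text
time: 8.05
position: [0.5987, 0.0657, 0.0274]
eef_rot: [-2.077, -2.356, 0.001]
force: [0.2, -0.6, -1.0]
grip_width: 0.0249
grasp_force: 30.0
```

Call:
step_arm:
  increments:
    - [0, 0, 0, 0, 0, 0.004, 15]
    - [0, 0, 0, 0, 0, 0.008, 15]
    - [0, 0, 0, 0, 0, 0.011, 15]
    - [0, 0, 0, 0, 0, 0.013, 15]
    - [0, 0, 0, 0, 0, 0.013, 15]

```text
time: 8.47
position: [0.5989, 0.0659, 0.0213]
eef_rot: [-2.077, -2.357, 0.0]
force: [-0.4, 0.2, -1.3]
grip_width: 0.0245
grasp_force: 30.0
```

Call:
step_arm:
  increments:
    - [0, 0, 0, 0, 0, 0.001, 15]
    - [0, 0, 0, 0, 0, 0.002, 15]
    - [0, 0, 0, 0, 0, 0.002, 15]
    - [0, 0, 0, 0, 0, 0.003, 15]
    - [0, 0, 0, 0, 0, 0.003, 15]

```text
time: 8.88
position: [0.5991, 0.0659, 0.0201]
eef_rot: [2.077, 2.357, 0.0]
force: [0.4, -0.2, -0.5]
grip_width: 0.0248
grasp_force: 30.0
```

Call:
step_arm:
  increments:
    - [0, 0, 0, 0, 0, 0, 30]
    - [0, 0, 0, 0, 0, 0, 35]
    - [0, 0, 0, 0, 0, 0, 40]
    - [0, 0, 0, 0, 0, 0, 45]
    - [0, 0, 0, 0, 0, 0, 50]

```text
time: 9.3
position: [0.5989, 0.0659, 0.02]
eef_rot: [-2.077, -2.357, 0.0]
force: [0.1, 0.2, 0.2]
grip_width: 0.0473
grasp_force: 0.0
```

In the tool's units: -90 mm / 500 = -0.18, -70 mm / 500 = -0.14.

Call:
step_arm:
  increments:
    - [0, 0, 0, 0, 0, -0.01, 55]
    - [0, 0, 0, 0, 0, -0.04, 60]
    - [0, 0, 0, 0, 0, -0.09, 60]
    - [0, 0, 0, 0, 0, -0.14, 60]
    - [0, 0, 0, 0, 0, -0.18, 60]

```text
time: 9.72
position: [0.5993, 0.0662, 0.1121]
eef_rot: [2.077, 2.357, 0.001]
force: [0.7, 0.3, -0.1]
grip_width: 0.0597
grasp_force: 0.0
```

Run:
```python
from h import *
o=r.observe();print(o['time'],o['position'],o['grip_width'])
s=r.capture('side');hs=cv2.cvtColor(s,cv2.COLOR_RGB2HSV)
m=(hs[...,0]>10)&(hs[...,0]<32)&(hs[...,1]>120)&(hs[...,2]>60)
w=np.zeros_like(m);w[185:240,245:290]=1;print([(c,a,b) for c,a,b in blobs(m&w,3)])
print('exp cell top',proj('side',[.5991,.0679,.052]),'pk0 top',proj('side',[.6042,.0399,.052]))
# cap tops image u,v of cell: same method as for pk0
plan([(.54,.045,.12,1.70),(.4773,.0365,.12,1.70),(.4773,.0365,.011,1.7)],start=(.5989,.0660,.111,1.698))
```

```text
9.7167 [0.5993 0.0662 0.1121] 0.05968634768280373
[(array([270.0748, 217.5545]), np.int32(321), array([256, 198,  29,  39], dtype=int32))]
exp cell top [259.8442 200.4368] pk0 top [264.9928 207.3827]
turn [ 0.     0.    -0.002] shift [-13.4 -61.1  -9. ]
turn [0. 0. 0.] shift [ -0.4 -63.3   0. ]
turn [0. 0. 0.] shift [  0.   0. 109.]
```

In the tool's units: -124 mm / 500 = -0.248, -115 mm / 500 = -0.23.

Call:
step_arm:
  increments:
    - [0, 0, 0, -0.008, -0.06, -0.01, 60]
    - [0, 0, 0, -0.016, -0.12, -0.018, 60]
    - [0, 0, 0, -0.022, -0.18, -0.018, 60]
    - [0, 0, 0, -0.026, -0.23, -0.018, 60]
    - [0, 0, 0, -0.028, -0.248, -0.018, 60]

```text
time: 10.18
position: [0.474, 0.0354, 0.119]
eef_rot: [-2.077, -2.357, 0.004]
force: [-0.3, -0.0, 0.5]
grip_width: 0.0597
grasp_force: 0.0
```

Call:
step_arm:
  increments:
    - [0, 0, 0, 0, 0, 0, 60]
    - [0, 0, 0, 0, 0, 0.06, 60]
    - [0, 0, 0, 0, 0, 0.12, 60]
    - [0, 0, 0, 0, 0, 0.18, 60]
    - [0, 0, 0, 0, 0, 0.21, 60]

```text
time: 10.6
position: [0.4778, 0.0365, 0.0114]
eef_rot: [-2.077, -2.356, 0.001]
force: [-0.1, -0.2, -0.1]
grip_width: 0.0601
grasp_force: 0.0
```

Run:
```python
from h import *
o=r.observe();print(o['time'],o['position'],o['eef_rot'],o['grip_width'])
plan([(.4773,.0365,.011,1.7)])
```

```text
10.6 [0.4778 0.0365 0.0114] [-2.0765 -2.3556  0.0013] 0.06014403453855702
turn [-0.002 -0.001 -0.003] shift [ 0.  -0.5  0.4]
```

Call:
step_arm:
  increments:
    - [0, 0, 0, 0, 0, 0, 50]
    - [0, 0, 0, 0, 0, 0, 42]
    - [0, 0, 0, 0, 0, 0, 36]
    - [0, 0, 0, 0, 0, 0, 31]
    - [0, 0, 0, 0, 0, 0, 27]

```text
time: 11.02
position: [0.4789, 0.0366, 0.0152]
eef_rot: [2.077, 2.355, 0.003]
force: [-0.1, 0.4, -0.4]
grip_width: 0.0312
grasp_force: 0.0
```

Call:
step_arm:
  increments:
    - [0, 0, 0, 0, 0, 0, 23]
    - [0, 0, 0, 0, 0, 0, 19]
    - [0, 0, 0, 0, 0, 0, 14]
    - [0, 0, 0, 0, 0, 0, 12]
    - [0, 0, 0, 0, 0, 0, 12]

```text
time: 11.43
position: [0.4782, 0.0364, 0.0146]
eef_rot: [2.077, 2.356, 0.001]
force: [-1.5, -0.4, 7.2]
grip_width: 0.0212
grasp_force: 30.0
```

In the tool's units: -95 mm / 500 = -0.19, -80 mm / 500 = -0.16.

Call:
step_arm:
  increments:
    - [0, 0, 0, 0, 0, -0.02, 12]
    - [0, 0, 0, 0, 0, -0.06, 12]
    - [0, 0, 0, 0, 0, -0.11, 12]
    - [0, 0, 0, 0, 0, -0.16, 12]
    - [0, 0, 0, 0, 0, -0.19, 12]

```text
time: 11.85
position: [0.4782, 0.0369, 0.1118]
eef_rot: [2.076, 2.356, 0.002]
force: [0.2, 0.2, -1.5]
grip_width: 0.0215
grasp_force: 30.0
```

Run:
```python
from h import *
o=r.observe();p=o['position'];print(o['time'],p,o['grip_width'],o['grasp_force'])
s=r.capture('side');hs=cv2.cvtColor(s,cv2.COLOR_RGB2HSV)
m=(hs[...,0]>10)&(hs[...,0]<32)&(hs[...,1]>120)&(hs[...,2]>60)
w=np.zeros_like(m);w[175:240,200:290]=1;print([(c,a,b) for c,a,b in blobs(m&w,3)])
b=p+[0,.0015,0]
for z in (.0,.095): print(proj('side',[.4773,.038,.048+z]))
print('place offset', plan([(.54,.075,.107,1.698),(.5947,.1007,.107,1.698)],start=(.4776,.0365,.107,1.697)))
for d in (-.018,.018): print('cover end in pic now, base',proj('side',[.4773-d*.127,.038+d,.095]))
cv2.imwrite('pics/z4.png',cv2.resize(s[130:230,190:300][:,:,::-1],None,fx=6,fy=6,interpolation=cv2.INTER_CUBIC))
```

```text
11.85 [0.4782 0.0369 0.1118] 0.021465158279523125 29.972417056560516
[(array([211.7917, 190.7708]), np.int32(48), array([208, 187,   8,   9], dtype=int32)), (array([269.9012, 217.5309]), np.int32(324), array([256, 198,  29,  39], dtype=int32))]
[214.5619 219.1242]
[211.1127 188.951 ]
turn [ 0.     0.    -0.001] shift [30.3 66.7  0. ]
turn [0. 0. 0.] shift [18.6 57.5  0. ]
place offset None
cover end in pic now, base [215.361  209.7658]
cover end in pic now, base [210.5556 199.9306]
```

View pics/z4.png

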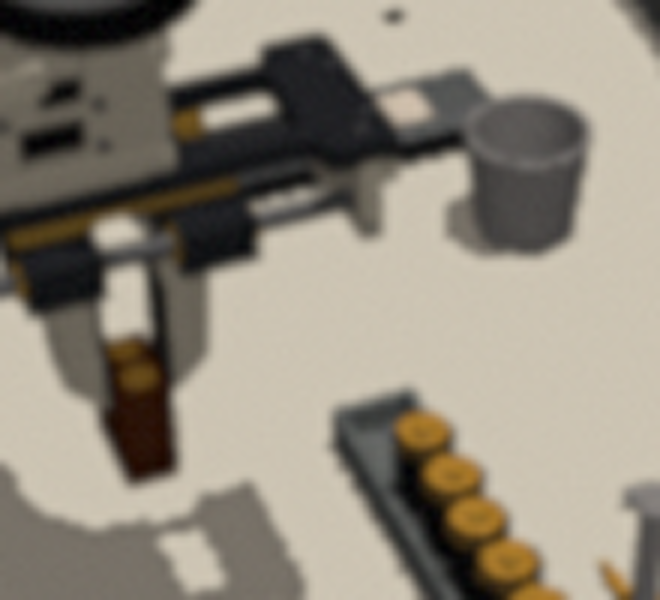

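The crop shows five cells in the row, with the new cell's top at (260.4,201.9), and the cover hanging upright in the fingers. I'll work out the exact spot for the cover.

Run:
```python
from h import *
f=lambda x,y:(190+(x+.5)/6-.5,130+(y+.5)/6-.5)
c=np.array([.6033,.0347]);a=.127;B=np.array([[np.cos(a),np.sin(a)],[-np.sin(a),np.cos(a)]])
for n,q,z in [('cell',(423,432),.052),('pk0',(452,474),.052),('pk1',(477,518),.052),('cornerNear',(338,415),.022),('cornerFar',(413,396),.022)]:
    P=plane('side',f(*q),z);print(n,P,B@(P[:2]-c))
# cover: screws at .048+.0972
for q in [(127,350),(139,377)]: P=plane('side',f(*q),.047+.0975);print(P)
for y in (.068,.069):
    print(c+B.T@[0,y])
```

```text
cell [0.5985 0.0636 0.052 ] [-0.0011  0.0293]
pk0 [0.6028 0.0358 0.052 ] [-0.0004  0.0012]
pk1 [0.605  0.0086 0.052 ] [-0.0016 -0.0261]
cornerNear [0.5746 0.1162 0.022 ] [-0.0181  0.0845]
cornerFar [0.6102 0.1193 0.022 ] [0.0175 0.0831]
[0.477  0.04   0.1445]
[0.4785 0.0236 0.1445]
[0.5947 0.1022]
[0.5946 0.1031]
```

In the tool's units: 110 mm / 500 = 0.22, 90 mm / 500 = 0.18.

Call:
step_arm:
  increments:
    - [0, 0, 0, 0.016, 0.04, 0, 12]
    - [0, 0, 0, 0.034, 0.084, 0, 12]
    - [0, 0, 0, 0.052, 0.132, 0, 12]
    - [0, 0, 0, 0.072, 0.18, 0, 12]
    - [0, 0, 0, 0.088, 0.22, 0, 12]

```text
time: 12.32
position: [0.5824, 0.0947, 0.1093]
eef_rot: [-2.077, -2.357, -0.001]
force: [1.1, 0.0, -0.4]
grip_width: 0.0216
grasp_force: 30.0
```

In the tool's units: 14 mm / 500 = 0.028, 8 mm / 500 = 0.016.

Call:
step_arm:
  increments:
    - [0, 0, 0, 0.006, 0.016, 0, 12]
    - [0, 0, 0, 0.01, 0.028, 0, 12]
    - [0, 0, 0, 0.01, 0.028, 0, 12]
    - [0, 0, 0, 0.01, 0.028, 0, 12]
    - [0, 0, 0, 0.01, 0.028, 0, 12]

```text
time: 12.73
position: [0.5935, 0.0997, 0.109]
eef_rot: [-2.078, -2.356, 0.002]
force: [0.2, 1.4, -0.1]
grip_width: 0.0218
grasp_force: 30.0
```

Run:
```python
from h import *
o=r.observe();print(o['time'],o['position'],o['grip_width'],o['eef_rot'])
plan([(.5948,.1011,.047,1.698)])
```

```text
12.7333 [0.5935 0.0997 0.109 ] 0.02175739271990985 [-2.0777 -2.3563  0.0018]
turn [-0.001  0.001 -0.002] shift [ 1.2  1.5 62. ]
```

In the tool's units: 60 mm / 500 = 0.12, 55 mm / 500 = 0.11.

Call:
step_arm:
  increments:
    - [0, 0, 0, 0.002, 0.002, 0.03, 12]
    - [0, 0, 0, 0.002, 0.002, 0.07, 12]
    - [0, 0, 0, 0.002, 0.002, 0.11, 12]
    - [0, 0, 0, 0.002, 0.002, 0.12, 12]
    - [0, 0, 0, 0.002, 0.002, 0.12, 12]

```text
time: 13.15
position: [0.5937, 0.1007, 0.0478]
eef_rot: [-2.077, -2.355, 0.005]
force: [-1.2, -0.5, 0.2]
grip_width: 0.0215
grasp_force: 30.0
```

Call:
step_arm:
  increments:
    - [0, 0, 0, 0, 0, 0, 12]
    - [0, 0, 0, 0, 0, 0, 12]
    - [0, 0, 0, 0, 0, 0, 12]
    - [0, 0, 0, 0, 0, 0, 12]
    - [0, 0, 0, 0, 0, 0, 12]

```text
time: 13.57
position: [0.5958, 0.1018, 0.0497]
eef_rot: [2.077, 2.356, 0.001]
force: [0.4, 0.0, 0.4]
grip_width: 0.0217
grasp_force: 30.0
```

In the tool's units: 15 mm / 500 = 0.03, 12 mm / 500 = 0.024.

Call:
step_arm:
  increments:
    - [0, 0, 0, 0, 0, 0.008, 12]
    - [0, 0, 0, 0, 0, 0.016, 12]
    - [0, 0, 0, 0, 0, 0.024, 12]
    - [0, 0, 0, 0, 0, 0.03, 12]
    - [0, 0, 0, 0, 0, 0.03, 12]

```text
time: 13.98
position: [0.5948, 0.1015, 0.0329]
eef_rot: [-2.077, -2.356, 0.002]
force: [-0.3, -0.9, -1.3]
grip_width: 0.0218
grasp_force: 30.0
```

Base is now about 0.018, inside the rim, with no contact force. Continue down.

In the tool's units: 12 mm / 500 = 0.024, 11 mm / 500 = 0.022.

Call:
step_arm:
  increments:
    - [0, 0, 0, 0, 0, 0.006, 12]
    - [0, 0, 0, 0, 0, 0.012, 12]
    - [0, 0, 0, 0, 0, 0.018, 12]
    - [0, 0, 0, 0, 0, 0.022, 12]
    - [0, 0, 0, 0, 0, 0.024, 12]

```text
time: 14.4
position: [0.5952, 0.1016, 0.0216]
eef_rot: [-2.077, -2.357, 0.001]
force: [-0.1, 0.3, -1.2]
grip_width: 0.0216
grasp_force: 30.0
```

In the tool's units: 1.5 mm / 500 = 0.003, 1 mm / 500 = 0.002.

Call:
step_arm:
  increments:
    - [0, 0, 0, 0, 0, 0.001, 12]
    - [0, 0, 0, 0, 0, 0.002, 12]
    - [0, 0, 0, 0, 0, 0.003, 12]
    - [0, 0, 0, 0, 0, 0.003, 12]
    - [0, 0, 0, 0, 0, 0.003, 12]

```text
time: 14.82
position: [0.5955, 0.1017, 0.0206]
eef_rot: [2.077, 2.357, 0.0]
force: [0.3, 0.3, -0.4]
grip_width: 0.0212
grasp_force: 30.0
```

In the tool's units: 1 mm / 500 = 0.002, 0.5 mm / 500 = 0.001.

Call:
step_arm:
  increments:
    - [0, 0, 0, 0, 0, 0.001, 12]
    - [0, 0, 0, 0, 0, 0.002, 12]
    - [0, 0, 0, 0, 0, 0.002, 22]
    - [0, 0, 0, 0, 0, 0.002, 28]
    - [0, 0, 0, 0, 0, 0.002, 34]

```text
time: 15.23
position: [0.5955, 0.1018, 0.0195]
eef_rot: [2.077, 2.357, 0.0]
force: [-0.0, -0.2, 0.5]
grip_width: 0.0304
grasp_force: 0.0
```

In the tool's units: -75 mm / 500 = -0.15, -40 mm / 500 = -0.08.

Call:
step_arm:
  increments:
    - [0, 0, 0, 0, 0, 0, 40]
    - [0, 0, 0, 0, 0, 0, 45]
    - [0, 0, 0, 0, 0, -0.02, 50]
    - [0, 0, 0, 0, 0, -0.08, 50]
    - [0, 0, 0, 0, 0, -0.15, 50]

```text
time: 15.65
position: [0.5938, 0.1013, 0.0941]
eef_rot: [-2.075, -2.355, 0.005]
force: [0.4, -0.3, 0.6]
grip_width: 0.0496
grasp_force: 0.0
```

In the tool's units: -120 mm / 500 = -0.24, -110 mm / 500 = -0.22.

Call:
step_arm:
  increments:
    - [0, 0, 0, 0, -0.06, -0.06, 50]
    - [0, 0, 0, 0, -0.12, -0.12, 50]
    - [0, 0, 0, 0, -0.18, -0.16, 50]
    - [0, 0, 0, 0, -0.22, -0.18, 50]
    - [0, 0, 0, 0, -0.24, -0.19, 50]

```text
time: 16.07
position: [0.4747, 0.0869, 0.1919]
eef_rot: [2.074, 2.356, 0.001]
force: [-0.5, 0.2, -0.0]
grip_width: 0.05
grasp_force: 0.0
```

Run:
```python
from h import *
o=r.observe();print(o['time'],o['position'],o['grip_width'])
s=r.capture('side');t=r.capture('top')
c=np.zeros((600,800,3),'uint8')
c[:,:420]=cv2.resize(s[170:270,230:300][:,:,::-1],None,fx=6,fy=6,interpolation=cv2.INTER_CUBIC)
c[:350,425:800]=cv2.resize(t[165:235,225:300][:,:,::-1],None,fx=5,fy=5,interpolation=cv2.INTER_CUBIC)
cv2.imwrite('pics/z5.png',c)
plan([(.44,-.1,.20,1.10),(.48,-.2,.19,.5),(.5240,-.2800,.15,-.152),(.5240,-.2800,.05,-.152)])
```

```text
16.0667 [0.4747 0.0869 0.1919] 0.0499721065059774
turn [0.002 0.001 0.597] shift [-180.5  -59.1   -9. ]
turn [0.  0.  0.6] shift [-71.  81.  10.]
turn [0.    0.    0.652] shift [ 0.3 91.3 40. ]
turn [0. 0. 0.] shift [  0.   0. 100.]
```

View pics/z5.png

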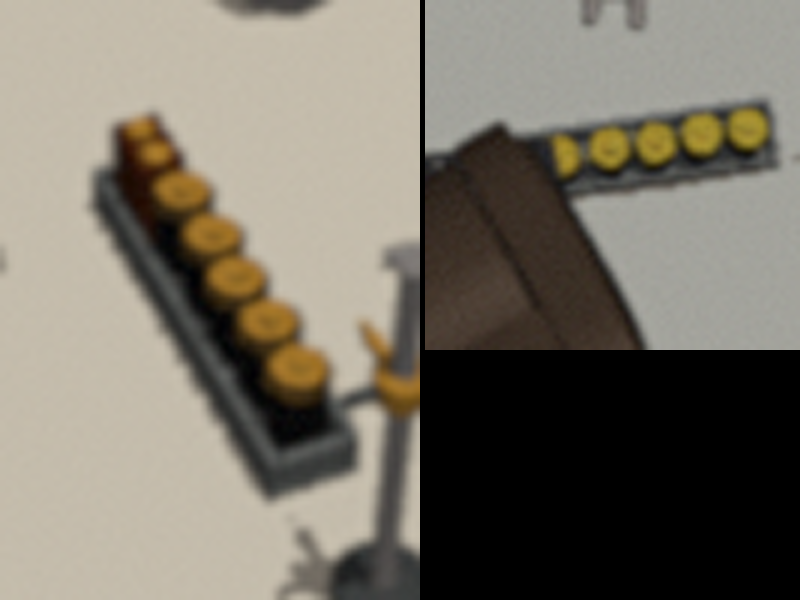

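The side crop shows the cover and five cells standing in the box, with the screw heads at (140,128) and (155,152) and the cell tops below them in a line. The top crop agrees where the arm doesn't hide it. Now the loupe.

In the tool's units: -180 mm / 500 = -0.36, -144 mm / 500 = -0.288, 0.48 rad / 4 = 0.12.

Call:
step_arm:
  increments:
    - [0, 0, 0.03, -0.072, -0.024, -0.004, 50]
    - [0, 0, 0.06, -0.144, -0.048, -0.008, 50]
    - [0, 0, 0.09, -0.216, -0.072, -0.012, 50]
    - [0, 0, 0.12, -0.288, -0.096, -0.016, 50]
    - [0, 0, 0.15, -0.36, -0.118, -0.018, 50]

```text
time: 16.58
position: [0.4407, -0.1014, 0.1982]
eef_rot: [-2.686, -1.63, -0.0]
force: [1.4, 0.0, 0.2]
grip_width: 0.05
grasp_force: 0.0
```

In the tool's units: 81 mm / 500 = 0.162, -71 mm / 500 = -0.142, 0.6 rad / 4 = 0.15.

Call:
step_arm:
  increments:
    - [0, 0, 0.03, -0.028, 0.032, 0.004, 50]
    - [0, 0, 0.06, -0.056, 0.064, 0.008, 50]
    - [0, 0, 0.09, -0.084, 0.096, 0.012, 50]
    - [0, 0, 0.12, -0.112, 0.128, 0.016, 50]
    - [0, 0, 0.15, -0.142, 0.162, 0.02, 50]

```text
time: 17.0
position: [0.4811, -0.2009, 0.1874]
eef_rot: [-3.047, -0.763, 0.002]
force: [-0.5, 0.3, -0.1]
grip_width: 0.0499
grasp_force: 0.0
```

In the tool's units: 90 mm / 500 = 0.18, 72 mm / 500 = 0.144, 0.6 rad / 4 = 0.15.

Call:
step_arm:
  increments:
    - [0, 0, 0.03, 0, 0.036, 0.02, 50]
    - [0, 0, 0.06, 0, 0.072, 0.04, 50]
    - [0, 0, 0.09, 0, 0.108, 0.06, 50]
    - [0, 0, 0.12, 0, 0.144, 0.08, 50]
    - [0, 0, 0.15, 0, 0.18, 0.08, 50]

```text
time: 17.42
position: [0.5228, -0.2795, 0.145]
eef_rot: [-3.136, 0.171, 0.007]
force: [0.2, -0.0, 0.4]
grip_width: 0.0501
grasp_force: 0.0
```

Run:
```python
from h import *
o=r.observe();print(o['time'],o['position'],o['eef_rot'],o['joints'])
plan([(.5238,-.2784,.05,-.152),(.5238,-.2784,-.006,-.152)])
# gripper occlusion aside, recheck handle/loupe in side view at start: black handle
s=np.load('side.npy');g=s.max(2);m=np.zeros(g.shape,bool);m[335:365,238:295]=1
q=cv2.minAreaRect(np.argwhere((g<60)&m)[:,::-1].astype(np.float32));print(q)
print([proj('side',[.5238-.988*d,-.2784+.151*d,.007]) for d in (.056,-.029)],cv2.boxPoints(q))
```

```text
17.4167 [ 0.5228 -0.2795  0.145 ] [-3.1362  0.1713  0.0069] [ 0.5093  0.4472 -0.1529  1.7134  0.0796  0.9914 -1.3526]
turn [-0.     0.004  0.043] shift [ 1.3 -1.2 95. ]
turn [0. 0. 0.] shift [ 0.  0. 56.]
((267.03717041015625, 350.0284118652344), (9.978360176086426, 45.530399322509766), 82.40535736083984)
[array([242.8363, 350.4267]), array([288.2816, 344.7024])] [[243.8123 348.0917]
 [288.9433 342.0743]
 [290.2621 351.9651]
 [245.1311 357.9825]]
```

In the tool's units: 95 mm / 500 = 0.19, 90 mm / 500 = 0.18, 0.043 rad / 4 = 0.0108.

Call:
step_arm:
  increments:
    - [0, 0, 0.0108, 0.002, 0, 0.04, 60]
    - [0, 0, 0.0108, 0.002, 0, 0.09, 60]
    - [0, 0, 0.0108, 0.002, 0, 0.14, 60]
    - [0, 0, 0.0108, 0.002, 0, 0.18, 60]
    - [0, 0, 0.0108, 0.002, 0, 0.19, 60]

```text
time: 17.83
position: [0.5223, -0.2782, 0.0489]
eef_rot: [-3.132, 0.229, 0.01]
force: [-1.5, -0.4, 0.2]
grip_width: 0.0598
grasp_force: 0.0
```

In the tool's units: 45 mm / 500 = 0.09, 40 mm / 500 = 0.08.

Call:
step_arm:
  increments:
    - [0, 0, 0, 0, 0, 0.02, 60]
    - [0, 0, 0, 0, 0, 0.04, 60]
    - [0, 0, 0, 0, 0, 0.06, 60]
    - [0, 0, 0, 0, 0, 0.08, 60]
    - [0, 0, 0, 0, 0, 0.09, 60]

```text
time: 18.25
position: [0.5237, -0.2787, 0.0074]
eef_rot: [-3.133, 0.23, 0.001]
force: [-0.9, -1.0, 0.1]
grip_width: 0.06
grasp_force: 0.0
```

In the tool's units: 8 mm / 500 = 0.016, 6 mm / 500 = 0.012.

Call:
step_arm:
  increments:
    - [0, 0, 0, 0, 0, 0.004, 60]
    - [0, 0, 0, 0, 0, 0.008, 60]
    - [0, 0, 0, 0, 0, 0.012, 60]
    - [0, 0, 0, 0, 0, 0.016, 60]
    - [0, 0, 0, 0, 0, 0.016, 60]

```text
time: 18.67
position: [0.524, -0.2787, 0.0005]
eef_rot: [3.133, -0.23, 0.0]
force: [-1.1, 0.2, -0.1]
grip_width: 0.06
grasp_force: 0.0
```

In the tool's units: 7 mm / 500 = 0.014, 6 mm / 500 = 0.012.

Call:
step_arm:
  increments:
    - [0, 0, 0, 0, 0, 0.004, 60]
    - [0, 0, 0, 0, 0, 0.008, 60]
    - [0, 0, 0, 0, 0, 0.012, 60]
    - [0, 0, 0, 0, 0, 0.014, 60]
    - [0, 0, 0, 0, 0, 0.014, 60]

```text
time: 19.08
position: [0.5238, -0.2786, -0.0068]
eef_rot: [-3.133, 0.229, 0.001]
force: [0.6, 0.2, 0.7]
grip_width: 0.0602
grasp_force: 0.0
```

In the tool's units: 3 mm / 500 = 0.006, 2 mm / 500 = 0.004.

Call:
step_arm:
  increments:
    - [0, 0, 0, 0, 0, 0.002, 60]
    - [0, 0, 0, 0, 0, 0.004, 60]
    - [0, 0, 0, 0, 0, 0.006, 60]
    - [0, 0, 0, 0, 0, 0.006, 60]
    - [0, 0, 0, 0, 0, 0.006, 60]

```text
time: 19.5
position: [0.5239, -0.2787, -0.0095]
eef_rot: [3.133, -0.23, -0.0]
force: [-0.1, -0.3, -0.3]
grip_width: 0.0604
grasp_force: 0.0
```

Run:
```python
from h import *
o=r.observe();print(o['time'],o['position'],o['force'])
p=o['position'];s=r.capture('side')
R=Ro.from_rotvec(o['eef_rot']).as_matrix()
for sg in(1,-1): print([proj('side',p+R@np.array([0,sg*.045,.008-d])) for d in(0,.0235)])
```

```text
19.5 [ 0.5239 -0.2787 -0.0095] [-0.0662 -0.2838 -0.2976]
[array([276.7345, 377.4628]), array([277.2013, 371.9692])]
[array([268.9765, 330.5189]), array([269.224 , 324.5094])]
```

In the tool's units: 2.5 mm / 500 = 0.005, 2 mm / 500 = 0.004.

Call:
step_arm:
  increments:
    - [0, 0, 0, 0, 0, 0.002, 60]
    - [0, 0, 0, 0, 0, 0.004, 60]
    - [0, 0, 0, 0, 0, 0.005, 60]
    - [0, 0, 0, 0, 0, 0.005, 60]
    - [0, 0, 0, 0, 0, 0.005, 60]

```text
time: 19.97
position: [0.5239, -0.2787, -0.012]
eef_rot: [3.133, -0.23, -0.0]
force: [-0.0, -1.0, -0.6]
grip_width: 0.0602
grasp_force: 0.0
```

Call:
step_arm:
  increments:
    - [0, 0, 0, 0, 0, 0, 50]
    - [0, 0, 0, 0, 0, 0, 42]
    - [0, 0, 0, 0, 0, 0, 34]
    - [0, 0, 0, 0, 0, 0, 28]
    - [0, 0, 0, 0, 0, 0, 24]

```text
time: 20.38
position: [0.524, -0.2787, -0.012]
eef_rot: [3.133, -0.23, 0.0]
force: [-0.3, 0.5, -0.2]
grip_width: 0.0314
grasp_force: 0.0
```

Call:
step_arm:
  increments:
    - [0, 0, 0, 0, 0, 0, 20]
    - [0, 0, 0, 0, 0, 0, 16]
    - [0, 0, 0, 0, 0, 0, 12]
    - [0, 0, 0, 0, 0, 0, 8]
    - [0, 0, 0, 0, 0, 0, 8]

```text
time: 20.8
position: [0.524, -0.2788, -0.012]
eef_rot: [3.133, -0.23, 0.0]
force: [-0.6, -0.4, -0.4]
grip_width: 0.0171
grasp_force: 30.0
```

Call:
step_arm:
  increments:
    - [0, 0, 0, 0, 0, 0, 8]
    - [0, 0, 0, 0, 0, 0, 8]
    - [0, 0, 0, 0, 0, 0, 8]
    - [0, 0, 0, 0, 0, 0, 8]
    - [0, 0, 0, 0, 0, 0, 8]

```text
time: 21.22
position: [0.524, -0.2787, -0.012]
eef_rot: [3.133, -0.23, -0.0]
force: [-0.8, -0.1, 0.8]
grip_width: 0.0168
grasp_force: 30.0
```

In the tool's units: -60 mm / 500 = -0.12, -45 mm / 500 = -0.09.

Call:
step_arm:
  increments:
    - [0, 0, 0, 0, 0, -0.01, 8]
    - [0, 0, 0, 0, 0, -0.03, 8]
    - [0, 0, 0, 0, 0, -0.06, 8]
    - [0, 0, 0, 0, 0, -0.09, 8]
    - [0, 0, 0, 0, 0, -0.12, 8]

```text
time: 21.63
position: [0.524, -0.2785, 0.0494]
eef_rot: [-3.133, 0.229, -0.0]
force: [0.8, 0.7, -0.6]
grip_width: 0.0173
grasp_force: 30.0
```

In the tool's units: -75 mm / 500 = -0.15, -70 mm / 500 = -0.14.

Call:
step_arm:
  increments:
    - [0, 0, 0, -0.02, 0, -0.04, 8]
    - [0, 0, 0, -0.05, 0, -0.08, 8]
    - [0, 0, 0, -0.09, 0, -0.12, 8]
    - [0, 0, 0, -0.13, 0, -0.14, 8]
    - [0, 0, 0, -0.15, 0, -0.15, 8]

```text
time: 22.05
position: [0.4484, -0.2679, 0.1253]
eef_rot: [3.132, -0.23, 0.002]
force: [0.7, -0.4, -0.2]
grip_width: 0.017
grasp_force: 30.0
```

Call:
step_arm:
  increments:
    - [0, 0, 0, 0, 0, 0, 8]
    - [0, 0, 0, 0, 0, 0, 8]
    - [0, 0, 0, 0, 0, 0, 8]
    - [0, 0, 0, 0, 0, 0, 8]
    - [0, 0, 0, 0, 0, 0, 8]

```text
time: 22.47
position: [0.4503, -0.2675, 0.1223]
eef_rot: [-3.133, 0.229, 0.001]
force: [-0.2, 0.2, -1.7]
grip_width: 0.0168
grasp_force: 30.0
```

Run:
```python
from h import *
o=r.observe();p=np.array(o['position']);print(o['time'],p,o['eef_rot'],o['grip_width'],o['grasp_force'],o['moment'])
S=lambda x,y:np.array((190+(x+.5)/5-.5,165+(y+.5)/5-.5))
print('foot',S(519,515),'top',S(541,240),'collar',S(537,345))
for z in(0,.1,.11,.117,.12,.125,.13,.172): print(z,proj('side',[.6223,-.1141,z]))
t=r.capture('top');s=r.capture('side');t0,s0=np.load('top.npy'),np.load('side.npy')
a=-.1465
L=p+[.072*np.cos(a),.072*np.sin(a),.012+.006]
H=p+[-.056*np.cos(a),-.056*np.sin(a),.019]
print('exp lens',L,proj('side',L),proj('top',L),'handle end',proj('side',H))
for n,im,i0 in(('side',s,s0),('top',t,t0)):
    u=proj(n,L).astype(int);x0,y0=u-30
    d=np.abs(im.astype(int)-i0).max(2)
    for y in range(max(y0,0),min(y0+62,384),3): print(y,''.join('%4d'%v for v in im[y,x0:x0+62:3].max(1)))
    print(x0)
```

```text
22.4667 [ 0.4503 -0.2675  0.1223] [-3.1327  0.2286  0.0012] 0.01683453424405778 29.961282312870026 [0.1127 0.01   0.0043]
foot [293.4 267.6] top [297.8 212.6] collar [297.  233.6]
0 [292.0863 267.5884]
0.1 [295.1417 237.9181]
0.11 [295.4777 234.6561]
0.117 [295.7164 232.3374]
0.12 [295.8197 231.3346]
0.125 [295.9931 229.6511]
0.13 [296.1681 227.952 ]
0.172 [297.7039 213.0377]
exp lens [ 0.5215 -0.278   0.1403] [273.7795 307.9019] [381.886  218.5776] handle end [193.2528 317.2439]
277  130  77 152 241 240 241 241 241 241 240 240 241 240 241 241 241 244 244 242 241 240
280   52 120 245 242 240 241 241 241 241 240 241 241 241 241 241 241 240 240 240 241 241
283   46  73 115 229 241 240 241 240 241 241 240 240 241 241 240 240 240 241 241 240 240
286   49  46  45 190 241 241 241 240 240 241 240 241 240 240 240 240 241 240 240 241 241
289   49  46  46 154 242 240 241 241 241 239 236 239 242 241 241 241 240 240 241 241 241
292   48  47  45 122 242 240 241 232 186 171 170 168 177 202 238 241 240 240 241 240 241
295   47  44  48  84 242 241 191 156 166 180 188 186 168 145 160 225 241 240 241 
[... 2430 characters left out ...]
9  41  47 108 108 100 100 110 152 150 149 144 129  56  32   7  21  13  14
230  151  36  50  38  43  67  75  73  43  66 135 155 149  89  27  15   9  19  11  10   5
233  136  74  41  41  44  41  41  45  49  66  89  96  81  30  18  18  19  22  12   4  11
236  119  42  44  43  41  43  24  45  48  72  92  66  50  15  18  13  22  18   8   9   7
239  110  42  43  43  43  14  17  43  49  78  89  17  44  17  20  20  12  16   8  12  10
242   92  41  40  44  40  20  18  49  47  80  92  23  30  17  18  13  11  12   7   9  14
245   46  41  44  43  16  22  11  47  50  85  88  21  35  12  19  12  14   9  14   4  17
248   38  48  42  40  17  18  23  51  50  89  91  16  36  12  15  18  23  13  10  10  17
351
```

Run:
```python
from h import *
print(tri((274.4,310),(381.8,218.2)))
s=np.load('side.npy');hs=cv2.cvtColor(s,cv2.COLOR_RGB2HSV)
m=(hs[...,0]>10)&(hs[...,0]<32)&(hs[...,1]>120)&(hs[...,2]>60)
for y in range(220,244): print(y,''.join('#' if v else '.' for v in m[y,286:306]))
for dz in(0,.012):
  for z in(.105,.109,.113): print(z+dz,[proj('side',np.array([.6223,-.1141,z+dz])+d)[1].round(1) for d in ([0,.011,0],[0,-.011,0])])
a=-.1465
T=np.array([.5991,.0679]);
g=T-.072*np.array([np.cos(a),np.sin(a)]);print(g)
plan([(.44,-.1,.125,a),(.44,g[1],.125,a),(g[0],g[1],.125,a),(g[0],g[1],.099,a)],start=(.4498,-.2676,.1225,a))
```

```text
(array([ 0.5226, -0.2792,  0.1355]), np.float64(0.0005379127582697018))
220 ....................
221 ....................
222 ....................
223 ....................
224 ....................
225 .....#..............
226 .....##.............
227 ......##............
228 ......###...........
229 .......##...........
230 .......##.....#.....
231 .......##.....##....
232 .......###...###....
233 .......#########....
234 .......#########....
235 .......########.....
236 ........#######.....
237 ........######......
238 .........####.......
239 ....................
240 ....................
241 ....................
242 ....................
243 ....................
0.105 [np.float64(232.5), np.float64(240.2)]
0.109 [np.float64(231.2), np.float64(238.9)]
0.113 [np.float64(229.9), np.float64(237.5)]
0.11699999999999999 [np.float64(228.5), np.float64(236.2)]
0.121 [np.float64(227.2), np.float64(234.9)]
0.125 [np.float64(225.9), np.float64(233.5)]
[0.5279 0.0784]
turn [0. 0. 0.] shift [ -34.2 -164.4   -2.5]
turn [0. 0. 0.] shift [ -26.  -176.5    0. ]
turn [0. 0. 0.] shift [ 86.9 -12.8   0. ]
turn [0. 0. 0.] shift [ 0.  0. 26.]
```

In the tool's units: -150 mm / 500 = -0.3, -115 mm / 500 = -0.23.

Call:
step_arm:
  increments:
    - [0, 0, 0, -0.01, -0.03, 0, 8]
    - [0, 0, 0, -0.024, -0.09, 0, 8]
    - [0, 0, 0, -0.04, -0.16, 0, 8]
    - [0, 0, 0, -0.056, -0.23, 0, 8]
    - [0, 0, 0, -0.068, -0.3, 0, 8]

```text
time: 22.98
position: [0.4375, -0.113, 0.1228]
eef_rot: [-3.133, 0.231, 0.001]
force: [0.8, 0.1, -0.5]
grip_width: 0.0171
grasp_force: 30.0
```

Call:
step_arm:
  increments:
    - [0, 0, 0, -0.01, -0.07, 0, 8]
    - [0, 0, 0, -0.02, -0.14, 0, 8]
    - [0, 0, 0, -0.03, -0.21, 0, 8]
    - [0, 0, 0, -0.042, -0.28, 0, 8]
    - [0, 0, 0, -0.052, -0.34, 0, 8]

```text
time: 23.4
position: [0.4369, 0.0602, 0.123]
eef_rot: [-3.133, 0.228, -0.0]
force: [0.7, 0.1, -0.9]
grip_width: 0.0176
grasp_force: 30.0
```

In the tool's units: -20 mm / 500 = -0.04, -12 mm / 500 = -0.024.

Call:
step_arm:
  increments:
    - [0, 0, 0, 0, -0.024, 0, 8]
    - [0, 0, 0, 0, -0.04, 0, 8]
    - [0, 0, 0, 0, -0.04, 0, 8]
    - [0, 0, 0, 0, -0.04, 0, 8]
    - [0, 0, 0, 0, -0.04, 0, 8]

```text
time: 23.82
position: [0.44, 0.0758, 0.1228]
eef_rot: [3.132, -0.232, -0.001]
force: [0.7, -0.1, -1.8]
grip_width: 0.017
grasp_force: 30.0
```

Run:
```python
from h import *
o=r.observe();print(o['time'],o['position'],o['eef_rot'],o['grip_width'])
a=-.1465
plan([(.5279,.0784,.125,a),(.5279,.0784,.1,a)])
```

```text
23.8167 [0.44   0.0758 0.1228] [ 3.1322 -0.2324 -0.0008] 0.016957784370235117
turn [ 0.001  0.    -0.002] shift [ 86.6 -15.5  -2.3]
turn [0. 0. 0.] shift [ 0.  0. 25.]
```

Call:
step_arm:
  increments:
    - [0, 0, 0, 0.03, -0.006, 0, 8]
    - [0, 0, 0, 0.07, -0.012, 0, 8]
    - [0, 0, 0, 0.12, -0.02, 0, 8]
    - [0, 0, 0, 0.16, -0.028, 0, 8]
    - [0, 0, 0, 0.174, -0.03, 0, 8]

```text
time: 24.23
position: [0.5312, 0.0777, 0.123]
eef_rot: [3.133, -0.235, 0.003]
force: [0.9, -0.5, -0.7]
grip_width: 0.0169
grasp_force: 30.0
```

In the tool's units: 23 mm / 500 = 0.046, 21 mm / 500 = 0.042.

Call:
step_arm:
  increments:
    - [0, 0, 0, 0, 0, 0.01, 8]
    - [0, 0, 0, 0, 0, 0.022, 8]
    - [0, 0, 0, 0, 0, 0.034, 8]
    - [0, 0, 0, 0, 0, 0.042, 8]
    - [0, 0, 0, 0, 0, 0.046, 8]

```text
time: 24.65
position: [0.5269, 0.0792, 0.0991]
eef_rot: [3.133, -0.229, -0.003]
force: [0.0, -0.7, -1.0]
grip_width: 0.0169
grasp_force: 30.0
```

Call:
step_arm:
  increments:
    - [0, 0, 0, 0, 0, 0, 8]
    - [0, 0, 0, 0, 0, 0, 8]
    - [0, 0, 0, 0, 0, 0, 8]
    - [0, 0, 0, 0, 0, 0, 8]
    - [0, 0, 0, 0, 0, 0, 8]

```text
time: 25.07
position: [0.5284, 0.0796, 0.1003]
eef_rot: [-3.133, 0.23, -0.001]
force: [0.5, -0.5, -0.7]
grip_width: 0.0171
grasp_force: 30.0
```

Run:
```python
from h import *
o=r.observe();p=np.array(o['position']);print(o['time'],p,o['eef_rot'],o['grip_width'],o['grasp_force'])
a=-.1465;L=p+[.072*np.cos(a),.072*np.sin(a),.018]
print('exp lens',L,proj('side',L),proj('top',L))
s=r.capture('side');t=r.capture('top')
for n,im in(('side',s),('top',t)):
    u=proj(n,L).astype(int);x0,y0=u-22
    print(n,x0)
    for y in range(y0,y0+45,2): print(y,''.join('%4d'%v for v in im[y,x0:x0+45:2].max(1)))
```

```text
25.0667 [0.5284 0.0796 0.1003] [-3.1331  0.2296 -0.0008] 0.017110120004418312 29.961210787296295
exp lens [0.5996 0.069  0.1183] [260.0167 179.6678] [250.8397 192.6314]
side 238
157   53  35  33  35  29  20  23  45  62 112 130 172 185 198 197 114  65  82  90 102 107 102  89
159   44  33  35  31  35 108 131 171 185 198 201 202 201 201 202 133  61  70  72  76  76  75  74
161   34  33  35  33  46 171 203 200 201 200 199 200 200 201 200 130  64  71  73  75  74  73  72
163   35  35  41  38  33 136 200 199 199 200 200 200 201 181 142  95  62  68  72  73  75  76  74
165   35  34  42  42  34 119 200 200 201 199 199 200 201 150 115  97  62  68  74  75  74  74  72
167   46  39  37  37  29 110 200 201 200 201 200 201 201 150 116 108  67  66  71  74  75  74  69
169   22  25  20  19  16 109 199 201 200 200 200 201 201 166 127 115  84  68  70  72  73  69  70
171   45  52  59  60  68 122 196 198 187 169 156 148 155 164 163 131 116  98  99  86  80  97 149
173  101 104 107 106 105 131 181 151 118 115 119 122 123 113 111 129 154 185 191 185 185 191 202
175  103 105  95  75  98 118 122 114 135 150 157 
[... 2847 characters left out ...]
4  65  68  45  68  78
202   58  54  49  52  52  52  51  52  55  57  52  48  53  47  41  62  68  70  73  75  58  85 113
204   56  53  54  52  51  50  54  51  51  52  56  52  49  50  42  57  72  75  76  77  77  99 167
206   51  55  57  49  52  50  54  56  51  52  54  52  51  49  51  47  73  79  79  79  81  77 153
208   58  53  52  50  54  51  51  51  55  53  52  53  52  54  53  48  61  76  84  81  81  69  65
210   51  48  52  56  54  52  52  54  54  54  56  55  49  50  52  51  49  47  64  78  72  73  55
212   49  50  51  46  52  53  55  54  51  56  52  50  51  48  52  51  47  48  44  50  64  71  68
214   47  48  53  50  53  53  51  53  51  53  53  51  53  51  48  51  49  47  45  46  43  59  67
```

Run:
```python
from rig import r
print(r.finish_job())
```

```text
the job is handed in; nothing more can be done
None
```

I handed the job in at about 25 s of the 72 s allowed. The cell and the cover stand let go in the row box, and the loupe is held level over the new cell's cap. The lens is at about 0.118 m against a pointer height I measured at 0.115–0.120 m. The last checks were pixel readings rather than a viewed picture, and no verdict came back.

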